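# Hang the yellow parts tray on the blue stand

### The arm

A 6-joint arm with a two-finger parallel gripper is mounted at the origin on the work surface. World frame = base frame: x ahead of the robot, y to its left, z up, the work surface at z = 0. Lengths are in mm, angles in rad, forces in N, time in s.
With the tool pointing down it reaches from about 350 to 875 mm from the base axis. Payload 4.2 kg.
Tool frame: the origin (TCP) lies at the very end of the fingers, on their centre line; the grasp point (between the pads) lies 19 mm behind it; z points along the fingers, y is the line along which they close (so a half turn about z gives the same grasp; the last joint's range is limited). The gripper opens to 85 mm and grips with 20 to 120 N. Pads are 22 mm wide; open, the fingers measure 114 mm over their backs; the gripper's body (76 mm by 85 mm) begins 54 mm behind the grasp point. The pads swing forward as they close: fully open they stand 13 mm farther back than shut.
Start: joints at [-1.089, 0.385, 0.008, 0, -1.194, -0.259], TCP at [138.119, -609.526, 231.312] pointing down, gripper open.
Joint ranges: [-3.14, 3.14], [-1.21, 2.06], [-1.07, 1.41], [-3.16, 2.05], [-2.99, -0.16], [-3.1, 3.1]. Speed limits (rad/s): [2.79, 2.79, 3.14, 3.14, 3.14, 3.14].

### API

Orientations are given as a unit quaternion [x, y, z, w].
In Python, from bench import read_state, get_image, camera_model, job_done gives the robot as it stands.
- The arm moves only by the shell command python3 -m handwheel 'ROWS'. ROWS is JSON, a list of rows, each a list of 7 numbers: the shift along the tool's x, y, z in m, then the turn, a rotation vector about the tool's x, y, z in rad, then the gripper's target within -1 to 1 (fully open at 1, half-way at 0, shut at -1). In form: [[dx, dy, dz, wx, wy, wz, jaw], ...]. A call has 1 to 10 rows; each row is the pose to reach, as a shift and turn from the pose commanded when the call began, along the tool's axes at that moment; what a row does not reach only later rows make up. A row lasts 1/8 s, in which the tool goes at most 62.5 mm and 10.7 degrees, less where a joint would pass 70% of its speed; a pose out of reach is approached as far as the arm can. A call with a gripper value outside its range is refused whole. The fingers move at their own pace and stop on an object; the grip force is fixed at half the most. Time passes only in rows, so rows that repeat a pose let the fingers close. It gives the time, the measured TCP pose, the force, the opening and the grip force at its end, in the units of the state.
- read_state(): the state, without advancing time (a new reading comes with each control period).
- get_image(name): name is "side" or "top" or "wrist"; returns (picture, depth): 384x512x3 uint8, blue, green, red; 384x512 float32, mm along the optical axis (not along the pixel's ray), 0 where there is no reading.
- camera_model(name): a dict with "K" (3x3 intrinsics, pixels), "rvec" (rotation vector, rad) and "tvec" (3), from world to camera coordinates, as OpenCV has them; the wrist camera has in their place "hand_eye" (4x4, takes a point from camera to tool coordinates, whose origin is the TCP and whose axes are the flange's). Camera axes: x right, y down, z forward; pixel columns grow to the right and rows downward; lengths in mm; the calibration is good to about 2 mm. The wrist camera is an equidistant fisheye: a pixel r from the principal point sees the ray r / f radians off the axis. A picture is of the moment at which its call begins: read the wrist's pose just before it. camera_model takes no time and is no camera call.
- job_done(): hands the job in; it is judged then, once.
The state is a dict: "clock": time; "joints": joint angles; "joint_vel": joint speeds; "joint_efforts": joint torques, N m; "position": TCP position; "ee_rot": TCP orientation; "contact_force": force on the tool from outside, world axes, zero at the start; "wrist_torque": the same for the moment, N m; "gripper_width": finger opening in mm; "grasp_force": force on a finger pad.
Only numpy, scipy, OpenCV 4.12 (cv2) and the standard library are available. Lean on these libraries where they do the work, as an engineer would, in place of code of your own. Each camera call takes 0.05 s, during which the arm holds its last target. There are 200 camera calls.

### The job

On the shoemaker's bench, take the yellow tray by its wooden grip, lift it off the grey stand's double hook and hang it on the empty double hook of the blue stand. Keep it level so the rubber heel stays in it, do not set it down on the way, and lower its bar into the hook before you let go. Leave the green tray on its red stand alone.

Things in the scene. Friction and masses are not known exactly. Their poses are not given: they have to be found in the camera images.
- yellow_tray: Yellow open tray, 100 (x) by 130 (y) by 40 mm high, 4 mm walls, 0.3 kg. Origin: centre of its underside, z up. A bail of 8 mm rod (uprights at y = -62 and +62 mm) carries a bar along y, centre line 140 mm above the origin. On its middle stands a dark wooden grip, 24 mm along x, 40 mm along y, 140 to 195 mm above the origin: pinch it from above across the 24 mm, about 180 mm above the origin.
- yellow_bar (a point): Middle of the yellow tray's bar, on its centre line, 140 mm above the tray's underside; axes as the tray's. It starts in the grey stand's hook, built just like the blue one, post on the +x side. The rods reach through the bail under the bar: lift straight up 40 to 80 mm, then draw off 60 mm or more along -x before going sideways. Things lying between the stands are under 80 mm high.
- blue_seat (a point): Where the bar's middle rests once hung on the fixed blue stand, 208 mm up. x points to the post, 100 mm off, its top 22 mm higher; a hung tray's x, y run along these. Two 9 mm rods from the post, at y = -32 and +32 mm, dip into 20 mm long troughs (50 mm mouth), tops 26 mm above the seat, tips at x = -25 mm. Hang it in reverse: in from the -x side 40 to 80 mm high, then straight down.
- heel: Black rubber shoe heel, D-shaped, about 58 by 56 mm and 22 mm high, 60 g, lying loose in the yellow tray and free to slide a little. Origin: on its underside, near the middle.
- green_tray: Green tray, the same shape as the yellow one, hanging on a red stand at the far middle of the bench. A bystander: leave it alone. Origin: centre of its underside.
Mind the look-alikes: they are no part of the job. What is shaped like the yellow_tray but pink or purple is not meant.

How it is judged (in metres and radians):
On the way, in this order (a step that is already met when the one before it is completed fails the run):
1. the yellow tray is lifted clear of the grey stand's hook (distance of yellow_tray from where it was at the start of the episode above 0.045 m and height (world z) of yellow_tray above 0.1 m), for 0.1 s.
2. its bar is lowered into the blue stand's hook, still held by the grip (x of yellow_bar in the frame of blue_seat between -0.02 and 0.02 m and y of yellow_bar in the frame of blue_seat between -0.028 and 0.028 m and z of yellow_bar in the frame of blue_seat between -0.018 and 0.018 m and contact force between the fingers and yellow_tray above 0.5 N), for 0.05 s.
At the end, for the whole second after the job is handed in: The yellow tray hangs at rest on the blue stand: the middle of its bar is within 18 mm of the seat point along the hook, 26 mm along the bar and 8 mm in height, the tray is level within 10 degrees, released, with the heel in it (x of yellow_bar in the frame of blue_seat between -0.018 and 0.018 m and y of yellow_bar in the frame of blue_seat between -0.026 and 0.026 m and z of yellow_bar in the frame of blue_seat between -0.008 and 0.008 m and x of heel in the frame of yellow_tray between -0.05 and 0.05 m and y of heel in the frame of yellow_tray between -0.065 and 0.065 m and z of heel in the frame of yellow_tray between -0.015 and 0.035 m and angle between yellow_tray's own z axis and vertical below 0.175 rad and linear speed of yellow_tray below 0.05 m/s and angular speed of yellow_tray below 0.5 rad/s); the robot touches nothing.
It fails at once if the yellow tray is tipped by more than 20 degrees (angle between yellow_tray's own z axis and vertical above 0.35 rad).
It fails at once if the heel leaves the yellow tray (not (x of heel in the frame of yellow_tray between -0.05 and 0.05 m and y of heel in the frame of yellow_tray between -0.065 and 0.065 m and z of heel in the frame of yellow_tray between -0.015 and 0.035 m)).
It fails at once if the yellow tray is set down (its underside comes lower than 40 mm above the table) (height (world z) of yellow_tray below 0.04 m).
It fails at once if the green tray is moved by more than 30 mm (distance of green_tray from where it was at the start of the episode above 0.03 m).
It also fails if it takes over 58 s, if anything falls off the work surface, if the arm or the gripper's body presses on something with over 40 N, if the wrist force passes 120 N, or if a joint passes its speed limit or range.

## Working session

There is one attempt and no reset: what is moved stays moved. The work goes in short steps, Python scripts to look and compute and a shell command to move; the robot and the scene stay as the last step left them, time stands still between calls to the robot, and variables do not carry over. Pictures are saved under pics/ and viewed, at most 10 in all, crops included, and the job is handed in when it is done.

```bash
mkdir -p pics; ls; cat > h.py <<'E'
import numpy as np, cv2
from bench import *
from scipy.spatial.transform import Rotation as R
def cam(n):
    m=camera_model(n); return np.array(m["K"]),R.from_rotvec(np.ravel(m["rvec"])).as_matrix(),np.ravel(m["tvec"])
def world(n,dep):
    K,Rm,t=cam(n); v,u=np.mgrid[:dep.shape[0],:dep.shape[1]]
    p=np.stack([(u-K[0,2])/K[0,0]*dep,(v-K[1,2])/K[1,1]*dep,dep],-1)
    return (p-t)@Rm
E
python3 - <<'E'
from h import *
for n in("top","side"):
    i,d=get_image(n); np.savez(f"pics/{n}0.npz",i=i,d=d); cv2.imwrite(f"pics/{n}0.png",i); K,Rm,t=cam(n); print(n,K[0,0],-Rm.T@t,Rm[2])
s=read_state();print({k:np.round(s[k],3) for k in s})
E
```

```text
pics
top 393.70675659405094 [ 433.87356151  -72.69957609 1172.2006781 ] [ 0.08239081  0.0028309  -0.99659608]
side 417.54146037299074 [  229.94189291 -1180.41450807   936.58635103] [ 0.19369009  0.8012883  -0.56605761]
{'clock': np.float64(0.1), 'joints': array([-1.089,  0.385,  0.007, -0.   , -1.194, -0.259]), 'joint_vel': array([ 0.003, -0.002,  0.003,  0.001,  0.   , -0.001]), 'joint_efforts': array([-0.0000e+00, -3.9332e+01,  1.8893e+01,  4.1980e+00, -3.0000e-03,
        0.0000e+00]), 'position': array([ 137.997, -609.032,  230.324]), 'ee_rot': array([-0.111,  0.994,  0.001, -0.   ]), 'contact_force': array([-0.504,  0.536, -0.258]), 'wrist_torque': array([ 0.007, -0.023,  0.041]), 'grasp_force': np.float64(0.0), 'gripper_width': np.float64(85.463)}
```

View pics/top0.png

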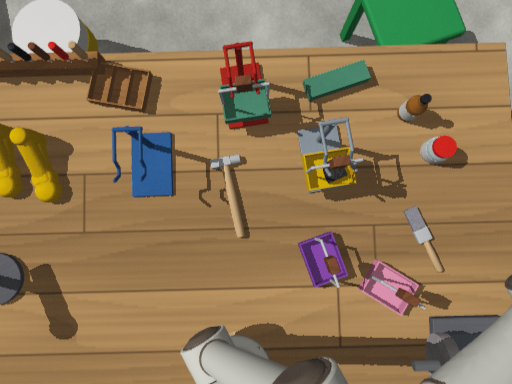

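View pics/side0.png

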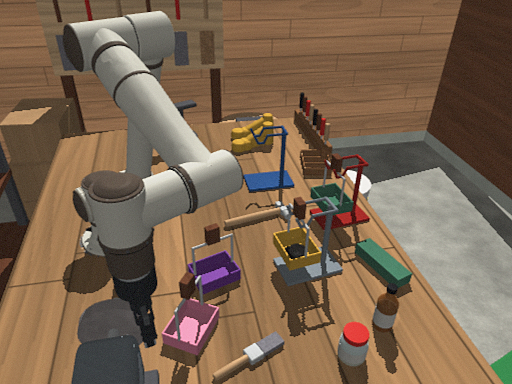

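Top view: the yellow tray with the heel is at (328,168) on the grey stand, grip at about (340,161). Lookalikes are purple (323,260), pink (390,288) and green on the red stand (243,95). The empty blue stand is at (145,160), with its rods around (128,150). In the side view the yellow tray is at (297,245), its grip at (299,208) and the blue hook at (270,133).

```bash
python3 - <<'E'
from h import *
for n in("top","side"):
    z=np.load(f"pics/{n}0.npz"); i,d=z["i"],z["d"]; W=world(n,d); hsv=cv2.cvtColor(i,cv2.COLOR_BGR2HSV)
    H,S,V=[hsv[...,k].astype(int) for k in range(3)]; ok=d>0
    x,y,zz=W[...,0],W[...,1],W[...,2]
    yel=ok&(abs(H-26)<6)&(S>150)&(x>300)&(y<100)&(zz>40)&(zz<200)
    P=W[yel]; print(n,"yellow",len(P),P.min(0),P.max(0)); 
    t=P[P[:,2]>np.percentile(P[:,2],95)-12]; print(" rim z",np.median(t[:,2]),"rect",cv2.minAreaRect(t[:,:2].astype(np.float32)))
    c=np.median(P[:,:2],0)
    near=ok&(np.hypot(x-c[0],y-c[1])<130)
    g=near&(zz>215)&(((H<15)|(H>170))&(S>90))
    Q=W[g]; print(" grip",len(Q), np.median(Q,0),Q.min(0) if len(Q) else 0,Q.max(0) if len(Q) else 0)
    if len(Q): print(cv2.minAreaRect(Q[Q[:,2]>Q[:,2].max()-15][:,:2].astype(np.float32)))
    b=ok&(abs(H-108)<12)&(S>130)&(y>150)
    B=W[b&(zz<40)]; print(" base",cv2.minAreaRect(B[:,:2].astype(np.float32)),np.median(B[:,2]))
    B=W[b&(zz>150)]; print(" hook",len(B)); 
    o=np.argsort(B[:,0]); print(np.round(B[o][::max(1,len(B)//45)]).astype(int).tolist())
# crops
i=np.load("pics/top0.npz")["i"]; j=np.load("pics/side0.npz")["i"]
a=cv2.resize(i[110:210,290:390],(400,400),interpolation=cv2.INTER_CUBIC);b=cv2.resize(i[110:210,95:195],(400,400),interpolation=cv2.INTER_CUBIC)
cv2.imwrite("pics/crop.png",np.hstack([a,b]))
E
```

```text
top yellow 1119 [ 507.45231082 -344.89884926   67.29277614] [ 622.51684516 -203.73362271  198.35654716]
 rim z 108.04758468475544 rect ((564.235595703125, -274.0872802734375), (100.29794311523438, 130.00485229492188), 8.011092185974121)
 grip 211 [ 560.42111522 -268.86996332  263.04209572] [ 548.47623657 -293.75212074  215.55016902] [ 575.95397531 -253.31795235  267.04120745]
((562.0160522460938, -273.23516845703125), (23.10254669189453, 39.125972747802734), 8.491966247558594)
 base ((603.07177734375, 235.4279327392578), (187.04241943359375, 119.54878234863281), 1.379906177520752) 12.527415299199
 hook 484
[[530, 203, 238], [535, 268, 236], [538, 264, 227], [542, 200, 223], [547, 264, 213], [551, 202, 207], [554, 205, 204], [558, 270, 204], [561, 203, 203], [566, 266, 202], [569, 264, 212], [572, 205, 214], [575, 268, 223], [579, 200, 221], [582, 201, 234], [586, 266, 235], [589, 207, 232], [594, 201, 233], [598, 268, 236], [601, 199, 232], [606, 201, 234], [610, 269, 233], [614, 200, 231], [618, 204, 234], [622, 269, 234], [626, 267, 238], [630, 201, 235], [635, 206, 235], [640, 206
[... 1134 characters left out ...]
7], [573, 199, 213], [576, 267, 217], [578, 203, 210], [581, 200, 220], [584, 267, 230], [588, 265, 230], [592, 202, 231], [600, 265, 229], [604, 265, 229], [608, 266, 228], [612, 267, 232], [615, 264, 228], [623, 262, 233], [629, 271, 228], [635, 200, 232], [639, 201, 231], [646, 272, 226], [648, 265, 230], [652, 206, 232], [653, 233, 197], [654, 234, 192], [654, 232, 176], [655, 259, 232], [655, 233, 171], [655, 202, 229], [655, 233, 157], [656, 221, 232], [657, 232, 202], [657, 225, 235], [658, 226, 161], [658, 199, 235], [658, 225, 209], [659, 236, 187], [659, 218, 234], [660, 234, 165], [660, 224, 184], [661, 209, 234], [661, 233, 201], [662, 232, 184], [663, 229, 159], [911, 560, 153]]
```

View pics/crop.png

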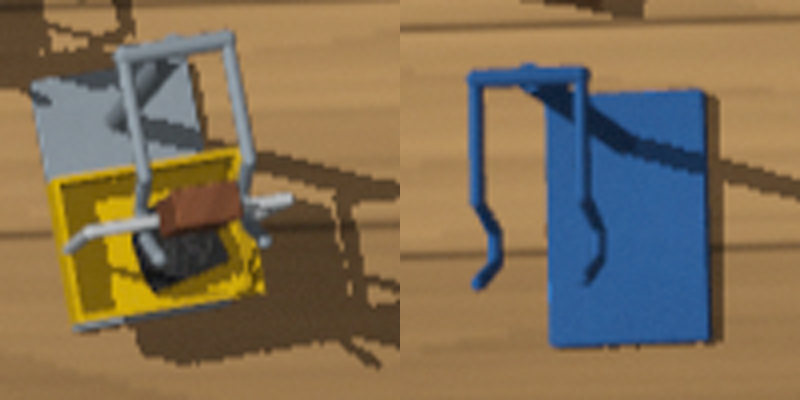

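The crop shows the yellow tray with the heel, its brown grip at crop (200,205), i.e. full image (340,161), and the empty blue double hook with troughs near crop (490,235) and (600,240). I choose the grip at about (563,-274), yaw 8°. I go above it, up first.

```bash
python3 -m handwheel '[[0,0,-0.05,0,0,0,1],[0,0,-0.1,0,0,-0.1,1],[-0.054,0.026,-0.1,0,0,-0.27,1],[-0.108,0.052,-0.1,0,0,-0.44,1],[-0.163,0.078,-0.1,0,0,-0.62,1],[-0.217,0.104,-0.1,0,0,-0.8,1],[-0.271,0.129,-0.1,0,0,-0.97,1],[-0.325,0.155,-0.1,0,0,-1.14,1],[-0.38,0.181,-0.1,0,0,-1.31,1],[-0.434,0.207,-0.1,0,0,-1.489,1]]'
python3 - <<'E'
from h import *
z=np.load("pics/top0.npz"); 
for n in("top","side"):
    z=np.load(f"pics/{n}0.npz"); i,d=z["i"],z["d"]; W=world(n,d); hsv=cv2.cvtColor(i,cv2.COLOR_BGR2HSV)
    H,S=[hsv[...,k].astype(int) for k in range(2)]
    B=W[(d>0)&(abs(H-108)<12)&(S>130)&(W[...,1]>150)&(W[...,1]<350)&(W[...,2]>190)]
    for lo,hi in((190,220),(250,285)):
        q=B[(B[:,1]>lo)&(B[:,1]<hi)&(B[:,0]<650)]; f=np.polyfit(q[:,0],q[:,1],1); print(n,"slope",f[0],"y@558",np.polyval(f,558))
        l=q[(q[:,0]>535)&(q[:,0]<580)]; print(" walls: x at z>215 near/far",np.median(q[(q[:,2]>212)&(q[:,2]<230)&(q[:,0]<557)][:,0]),np.median(q[(q[:,2]>212)&(q[:,2]<230)&(q[:,0]>557)&(q[:,0]<590)][:,0]),"low",q[q[:,2]<208][:,0].mean(),q[q[:,2]<208][:,2].mean(),"tip",q[:,0].min())
    c=B[(B[:,1]>212)&(B[:,1]<258)]; f=np.polyfit(c[:,1],c[:,0],1); print(" cross slope",f[0],"x@234",np.polyval(f,234))
s=read_state();print(s["position"],s["ee_rot"])
E
```

```text
clock: 1.35
position: [516.8, -310.1, 330.9]
ee_rot: [0.757, -0.653, -0.0, 0.0]
contact_force: [0.3, -0.7, -0.2]
gripper_width: 85.4
grasp_force: 0.0
top slope 0.02229549214763418 y@558 201.5183968998133
 walls: x at z>215 near/far 541.6215670956444 575.9960827899235 low 559.5629556202807 204.36319586507207 tip 530.4999432991069
top slope 0.015739760598798773 y@558 266.3394256262612
 walls: x at z>215 near/far 543.7779027050792 574.7036080367309 low 559.4802142141424 204.60146318427593 tip 532.4243274535933
 cross slope 0.0042204019965942615 x@234 656.5838686859444
side slope 0.01583785763691674 y@558 200.6024752638267
 walls: x at z>215 near/far 538.174611212204 581.3845372387374 low 561.1535840260453 200.82980572182532 tip 534.8445213629266
side slope 0.011884991658840788 y@558 264.09008117815137
 walls: x at z>215 near/far 538.6607199582241 579.0944467275764 low 562.9481571957539 201.15932374515296 tip 534.9669998259295
 cross slope -0.6679483366819107 x@234 653.4235933838609
[ 516.83866879 -310.13052095  330.9475133 ] [ 7.57133408e-01 -6.53260186e-01 -3.53236047e-04  8.46263439e-05]
```

```bash
python3 -m handwheel '[[-0.015,-0.026,0,0,0,0,1],[-0.03,-0.052,0,0,0,0.008,1],[-0.03,-0.052,0,0,0,0.008,1],[-0.03,-0.052,0,0,0,0.008,1]]'
cat >> h.py <<'E'
def wristw():
    s=read_state(); i,d=get_image("wrist"); m=camera_model("wrist"); K=np.array(m["K"]); X=np.array(m["hand_eye"])
    v,u=np.mgrid[:384,:512]; a=(u-K[0,2])/K[0,0]; b=(v-K[1,2])/K[1,1]; r=np.hypot(a,b)+1e-9
    p=np.stack([a/r*np.tan(r)*d,b/r*np.tan(r)*d,d],-1)@X[:3,:3].T+X[:3,3]
    return i,d,p@R.from_quat(s["ee_rot"]).as_matrix().T+s["position"],s
E
python3 - <<'E'
from h import *
i,d,W,s=wristw(); np.savez("pics/w1.npz",i=i,d=d,W=W); cv2.imwrite("pics/w1.png",i)
print(s["position"],camera_model("wrist"))
hsv=cv2.cvtColor(i,cv2.COLOR_BGR2HSV);H,S=[hsv[...,k].astype(int) for k in range(2)]
x,y,z=np.moveaxis(W,-1,0)
Q=W[(d>0)&(abs(z-263)<7)&(abs(x-563)<40)&(abs(y+274)<45)]
print(len(Q),Q[:,2].mean(),cv2.minAreaRect(Q[:,:2].astype(np.float32)))
E
```

```text
clock: 1.85
position: [562.5, -274.9, 330.9]
ee_rot: [0.753, -0.659, -0.0, 0.0]
contact_force: [-0.8, 0.4, 0.4]
gripper_width: 85.7
grasp_force: 0.0
[ 562.46794576 -274.877042    330.90123104] {'K': array([[297.31863964,   0.        , 253.17266826],
       [  0.        , 297.31863964, 191.29395953],
       [  0.        ,   0.        ,   1.        ]]), 'hand_eye': array([[ 1.86063602e-04, -9.47789393e-01, -3.18896899e-01,
         8.22633332e+01],
       [ 9.99999970e-01,  1.25994063e-04,  2.08994696e-04,
        -2.51081608e-01],
       [-1.57903841e-04, -3.18896928e-01,  9.47789388e-01,
        -1.42486349e+02],
       [ 0.00000000e+00,  0.00000000e+00,  0.00000000e+00,
         1.00000000e+00]])}
1543 262.5735371268532 ((562.794677734375, -273.26251220703125), (23.90572738647461, 40.60438919067383), 8.501337051391602)
```

View pics/w1.png

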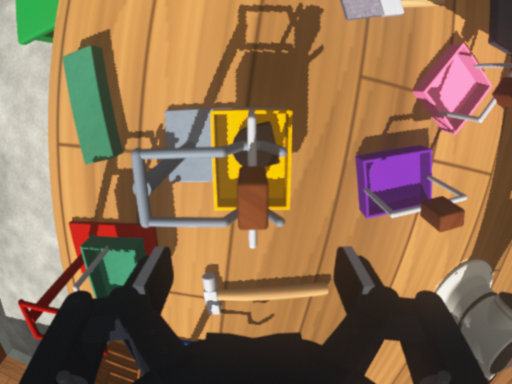

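The wrist view shows the brown grip at (253,198) over the yellow tray, with the fingers aligned. The measured centre is (562.8,-273.3), yaw 8.5°. I descend 102 mm and close.

```bash
python3 -m handwheel '[[-0.001,0,0.03,0,0,-0.01,1],[-0.001,0,0.06,0,0,-0.015,1],[-0.001,0,0.085,0,0,-0.015,1],[-0.001,0,0.1,0,0,-0.015,1],[-0.001,0,0.102,0,0,-0.015,0.5],[-0.001,0,0.102,0,0,-0.015,0],[-0.001,0,0.102,0,0,-0.015,-1],[-0.001,0,0.102,0,0,-0.015,-1],[-0.001,0,0.102,0,0,-0.015,-1],[-0.001,0,0.102,0,0,-0.015,-1]]'
```

```text
clock: 3.15
position: [563.4, -274.0, 230.5]
ee_rot: [0.758, -0.653, 0.001, -0.0]
contact_force: [0.4, 0.2, 5.2]
gripper_width: 23.2
grasp_force: 60.6
```

```bash
python3 -m handwheel '[[0,0,0,0,0,0,-1],[0,0,0,0,0,0,-1],[0,0,0,0,0,0,-1]]'
```

```text
clock: 3.52
position: [563.4, -274.0, 230.4]
ee_rot: [0.758, -0.653, 0.001, -0.0]
contact_force: [1.0, 0.9, 5.6]
gripper_width: 23.1
grasp_force: 60.7
```

Gripped at 23 mm with 60 N. I lift straight up 60 mm.

```bash
python3 -m handwheel '[[0,0,-0.003,0,0,0,-1],[0,0,-0.01,0,0,0,-1],[0,0,-0.019,0,0,0,-1],[0,0,-0.029,0,0,0,-1],[0,0,-0.039,0,0,0,-1],[0,0,-0.049,0,0,0,-1],[0,0,-0.056,0,0,0,-1],[0,0,-0.06,0,0,0,-1],[0,0,-0.06,0,0,0,-1],[0,0,-0.06,0,0,0,-1]]'
```

```text
clock: 4.78
position: [562.6, -273.6, 288.8]
ee_rot: [0.757, -0.653, -0.001, 0.0]
contact_force: [-0.7, 0.1, -5.0]
gripper_width: 23.3
grasp_force: 59.6
```

```bash
python3 - <<'E'
from h import *
i,d,W,s=wristw(); cv2.imwrite("pics/w2.png",i); j,_=get_image("side"); cv2.imwrite("pics/s2.png",np.hstack([cv2.resize(j[160:310,220:370],(400,400)),cv2.resize(i[60:260,150:350],(400,400))]))
x,y,z=np.moveaxis(W,-1,0)
Q=W[(d>0)&(abs(z-322)<8)&(abs(x-563)<40)&(abs(y+274)<45)]
print(len(Q),Q[:,2].mean(),cv2.minAreaRect(Q[:,:2].astype(np.float32)))
hsv=cv2.cvtColor(i,cv2.COLOR_BGR2HSV);H,S=[hsv[...,k].astype(int) for k in range(2)]
P=W[(d>0)&(abs(H-26)<6)&(S>150)&(z>145)&(z<190)&(abs(x-563)<90)&(abs(y+274)<100)]
A=np.c_[P[:,:2],np.ones(len(P))]; print("rim",len(P),np.median(P[:,2]),np.linalg.lstsq(A,P[:,2],rcond=None)[0],cv2.minAreaRect(P[:,:2].astype(np.float32)))
E
```

```text
5028 321.1328782983186 ((562.8865356445312, -276.69140625), (45.648075103759766, 45.807735443115234), 52.67182922363281)
rim 1523 165.87266596776198 [ 2.35654095e-02 -6.91015909e-03  1.49549633e+02] ((563.4400024414062, -273.16998291015625), (100.5870361328125, 129.66989135742188), 8.07613754272461)
```

View pics/s2.png

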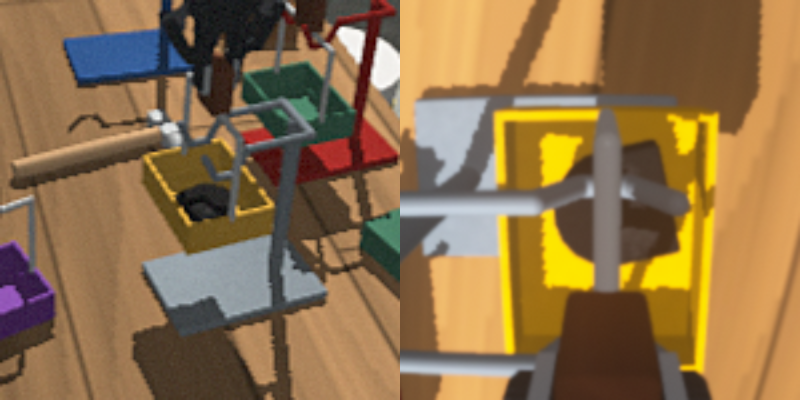

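The tray is lifted and level, with the heel inside (left crop (205,200)). It still straddles the rods.

```bash
python3 - <<'E'
from h import *
for n in("top","side"):
    z=np.load(f"pics/{n}0.npz"); i,d=z["i"],z["d"]; W=world(n,d); hsv=cv2.cvtColor(i,cv2.COLOR_BGR2HSV)
    H,S=[hsv[...,k].astype(int) for k in range(2)]; x,y,zz=np.moveaxis(W,-1,0)
    P=W[(d>0)&(abs(H-138)<10)&(S>100)&(zz>10)]; print(n,"purple",P.min(0),P.max(0))
    P=W[(d>0)&(x>380)&(x<600)&(y>-370)&(y<170)&(zz>80)&~((x>480)&(y<-190))&(zz<260)]; print(len(P),P.min(0) if len(P) else 0,P.max(0) if len(P) else 0)
E
python3 -m handwheel '[[0,0.003,0,0,0,0,-1],[0,0.01,0,0,0,0,-1],[0,0.021,0,0,0,0,-1],[0,0.034,0,0,0,0,-1],[0,0.047,0,0,0,0,-1],[0,0.06,0,0,0,0,-1],[0,0.073,0,0,0,0,-1],[0,0.083,0,0,0,0,-1],[0,0.088,0,0,0,0,-1],[0,0.09,0,0,0,0,-1]]'
```

```text
top purple [ 239.18357826 -325.2466294    10.00493189] [909.21795419 564.28566472 196.31662078]
0 0 0
side purple [ 130.70176573 -681.92459411   10.00058199] [908.63911591 778.39271119 558.50358365]
0 0 0
clock: 6.12
position: [473.7, -287.1, 289.4]
ee_rot: [0.757, -0.653, 0.0, -0.0]
contact_force: [1.0, -0.1, -3.3]
gripper_width: 23.5
grasp_force: 59.5
```

```bash
python3 -m handwheel '[[-0.005,-0.001,0,0,0,0.005,-1],[-0.017,-0.002,0,0,0,0.015,-1],[-0.035,-0.005,0,0,0,0.03,-1],[-0.06,-0.008,0,0,0,0.045,-1],[-0.088,-0.012,0,0,0,0.06,-1],[-0.118,-0.016,0,0,0,0.075,-1],[-0.149,-0.02,0,0,0,0.09,-1],[-0.18,-0.025,0,0,0,0.105,-1],[-0.211,-0.029,0,0,0,0.12,-1],[-0.242,-0.034,0,0,0,0.13,-1]]'
```

```text
clock: 7.38
position: [471.4, -40.9, 289.5]
ee_rot: [0.713, -0.701, 0.0, -0.0]
contact_force: [-0.1, 0.4, -3.3]
gripper_width: 23.4
grasp_force: 59.5
```

```bash
python3 -m handwheel '[[-0.031,0,0,0,0,0,-1],[-0.062,0,0,0,0,0,-1],[-0.093,-0.001,0,0,0,0,-1],[-0.124,-0.001,0,0,0,0,-1],[-0.155,-0.001,0,0,0,0,-1],[-0.185,-0.002,0,0,0,0,-1],[-0.214,-0.002,0,0,0,0,-1],[-0.24,-0.002,0,0,0,0,-1],[-0.26,-0.002,0,0,0,0,-1],[-0.27,-0.002,0,0,0,0,-1]]'
```

```text
clock: 8.62
position: [468.5, 228.5, 289.2]
ee_rot: [0.714, -0.7, -0.0, 0.0]
contact_force: [-0.1, -0.1, -4.8]
gripper_width: 23.4
grasp_force: 59.6
```

```bash
python3 -m handwheel '[[-0.003,0,0,0,0,0,-1],[-0.003,0,0,0,0,0,-1],[-0.003,0,0,0,0,0,-1]]'
python3 - <<'E'
from h import *
i,d,W,s=wristw(); print(s["position"])
j,_=get_image("side"); cv2.imwrite("pics/w3.png",np.hstack([cv2.resize(j[90:240,190:340],(400,400)),cv2.resize(i[40:300,80:340],(400,400))]))
x,y,z=np.moveaxis(W,-1,0);hsv=cv2.cvtColor(i,cv2.COLOR_BGR2HSV);H,S=[hsv[...,k].astype(int) for k in range(2)]
P=W[(d>0)&(abs(H-26)<6)&(S>150)&(z>145)&(z<190)&(abs(x-470)<90)&(abs(y-232)<100)]
A=np.c_[P[:,:2],np.ones(len(P))]; print("rim",len(P),np.linalg.lstsq(A,P[:,2],rcond=None)[0],cv2.minAreaRect(P[:,:2].astype(np.float32)))
B=W[(d>0)&(abs(H-108)<12)&(S>110)&(z>190)&(z<250)&(abs(y-234)<50)&(x<690)&(x>515)]
for m in(-1,1):
    q=B[((B[:,1]-234)*m>20)&(B[:,0]<640)]
    if len(q)<5: print("none");continue
    f=np.polyfit(q[:,0],q[:,1],1); l=q[q[:,2]<208]; print(len(q),"slope",f[0],"y@558",np.polyval(f,558),"low x",l[:,0].mean() if len(l) else 0,l[:,2].mean() if len(l) else 0,"tip",q[:,0].min(),
     "walls",np.median(q[(q[:,2]>212)&(q[:,2]<230)&(q[:,0]<557)][:,0]),np.median(q[(q[:,2]>212)&(q[:,2]<230)&(q[:,0]>557)&(q[:,0]<590)][:,0]))
E
```

```text
clock: 9.0
position: [468.8, 229.7, 289.4]
ee_rot: [0.713, -0.701, 0.0, 0.0]
contact_force: [0.1, -1.0, -4.4]
gripper_width: 23.4
grasp_force: 59.6
[468.82027239 229.66964112 289.39411988]
rim 1624 [1.09207133e-02 1.97995818e-03 1.60627245e+02] ((469.8354797363281, 230.10394287109375), (100.43231964111328, 130.09469604492188), 0.6572796702384949)
1244 slope 0.029460350421272884 y@558 203.59805047578152 low x 560.6218406485642 203.853788833407 tip 530.3779929651629 walls 540.5237938383991 575.5548753473955
526 slope 0.00680251146233369 y@558 267.8418672328469 low x 558.9052866763634 204.08161008576153 tip 530.7944160246967 walls nan 576.4416672763512
  return _methods._mean(a, axis=axis, dtype=dtype,
  ret = ret.dtype.type(ret / rcount)
```

View pics/w3.png

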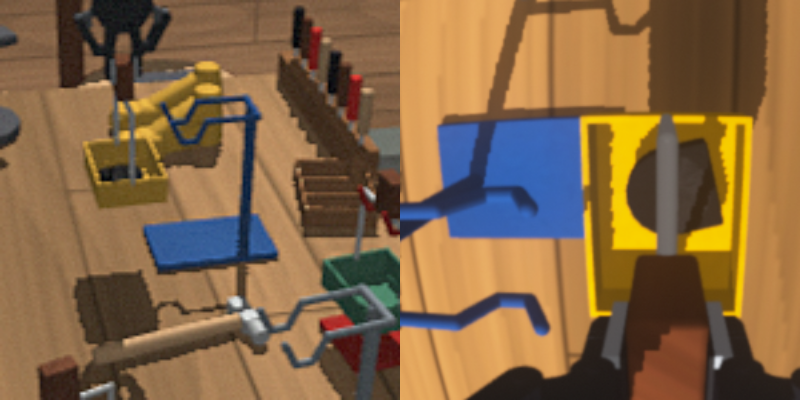

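The tray hangs level at the -x side of the blue hook, with the heel inside. The rods are seen at y≈203.6 and 267.8, and the trough centre at x≈558.5. I move in +89 mm in x and +4.5 mm in y.

```bash
python3 -m handwheel '[[-0.001,-0.003,0,0,0,0,-1],[-0.002,-0.01,0,0,0,0,-1],[-0.003,-0.021,0,0,0,0,-1],[-0.003,-0.034,0,0,0,0,-1],[-0.003,-0.047,0,0,0,0,-1],[-0.003,-0.06,0,0,0,0,-1],[-0.003,-0.072,0,0,0,0,-1],[-0.003,-0.082,0,0,0,0,-1],[-0.003,-0.087,0,0,0,0,-1],[-0.003,-0.089,0,0,0,0,-1]]'
```

```text
clock: 10.35
position: [557.9, 234.9, 289.2]
ee_rot: [0.713, -0.701, -0.0, 0.0]
contact_force: [0.4, 0.0, -3.7]
gripper_width: 23.1
grasp_force: 59.7
```

```bash
python3 -m handwheel '[[0,0,0.005,0,0,0,-1],[0,0,0.013,0,0,0,-1],[0,0,0.021,0,0,0,-1],[0,0,0.029,0,0,0,-1],[0,0,0.036,0,0,0,-1],[0,0,0.042,0,0,0,-1],[0,0,0.047,0,0,0,-1],[0,0,0.05,0,0,0,-1],[0,0,0.05,0,0,0,-1]]'
python3 - <<'E'
from h import *
i,d,W,s=wristw(); print(s["position"])
j,_=get_image("side"); cv2.imwrite("pics/w4.png",np.hstack([cv2.resize(j[90:240,190:340],(400,400)),cv2.resize(i[40:300,80:340],(400,400))]))
x,y,z=np.moveaxis(W,-1,0);hsv=cv2.cvtColor(i,cv2.COLOR_BGR2HSV);H,S=[hsv[...,k].astype(int) for k in range(2)]
P=W[(d>0)&(abs(H-26)<6)&(S>150)&(z>95)&(z<140)&(abs(x-558)<90)&(abs(y-234)<100)]
A=np.c_[P[:,:2],np.ones(len(P))]; print("rim",len(P),np.median(P[:,2]),np.linalg.lstsq(A,P[:,2],rcond=None)[0],cv2.minAreaRect(P[:,:2].astype(np.float32)))
E
```

```text
clock: 11.48
position: [557.7, 234.9, 239.1]
ee_rot: [0.713, -0.701, -0.0, 0.0]
contact_force: [0.8, 0.0, -3.7]
gripper_width: 23.1
grasp_force: 59.6
[557.67053768 234.88042073 239.13655755]
rim 1212 116.2940989353641 [8.45215656e-03 6.50103054e-04 1.11088735e+02] ((558.636474609375, 235.26239013671875), (100.4754867553711, 130.09681701660156), 0.6709117293357849)
```

View pics/w4.png

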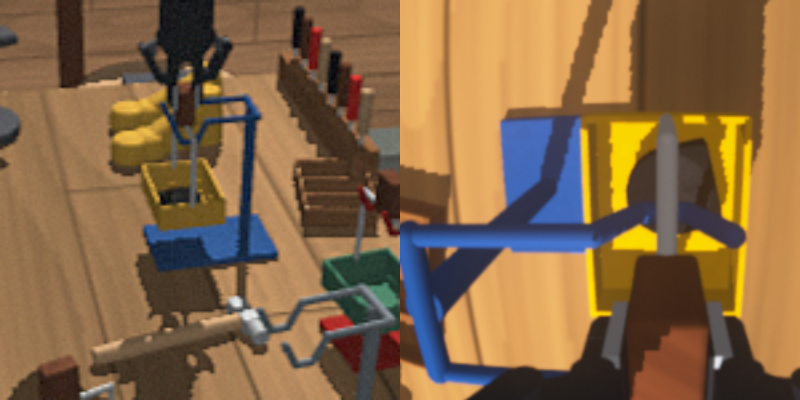

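The bar lies over the trough (right crop (668,215)), with no contact yet. About 9 mm remain, so I lower gently and watch the force.

```bash
python3 -m handwheel '[[0,0,0.002,0,0,0,-1],[0,0,0.004,0,0,0,-1],[0,0,0.006,0,0,0,-1],[0,0,0.0075,0,0,0,-1],[0,0,0.0085,0,0,0,-1],[0,0,0.0085,0,0,0,-1],[0,0,0.0085,0,0,0,-1]]'
```

```text
clock: 12.45
position: [557.8, 234.9, 230.9]
ee_rot: [0.713, -0.701, 0.0, -0.0]
contact_force: [0.3, -0.2, -3.1]
gripper_width: 23.4
grasp_force: 59.8
```

```bash
python3 -m handwheel '[[0,0,0.001,0,0,0,-1],[0,0,0.0015,0,0,0,-1],[0,0,0.002,0,0,0,-1],[0,0,0.002,0,0,0,-1]]'
```

```text
clock: 12.95
position: [557.9, 234.9, 230.4]
ee_rot: [0.714, -0.701, 0.0, -0.001]
contact_force: [-3.7, -1.0, 4.4]
gripper_width: 23.1
grasp_force: 61.0
```

It is seated: the load went from -3 N to +4 N. I open the jaws.

```bash
python3 -m handwheel '[[0,0,0,0,0,0,-0.5],[0,0,0,0,0,0,-0.1],[0,0,0,0,0,0,0.3],[0,0,0,0,0,0,0.5],[0,0,0,0,0,0,0.5],[0,0,0,0,0,0,0.5]]'
```

```text
clock: 13.7
position: [557.8, 235.0, 228.7]
ee_rot: [0.713, -0.701, 0.0, 0.0]
contact_force: [-0.1, -0.4, 0.2]
gripper_width: 64.0
grasp_force: 0.0
```

```bash
python3 -m handwheel '[[0,0,-0.005,0,0,0,0.5],[0,0,-0.015,0,0,0,0.5],[0,0,-0.03,0,0,0,0.5],[0,0,-0.05,0,0,0,0.5],[0,0,-0.075,0,0,0,0.5],[0,0,-0.1,0,0,0,0.5],[0,0,-0.12,0,0,0,0.5],[0,0,-0.12,0,0,0,0.5],[0,0,-0.12,0,0,0,0.5],[0,0,-0.12,0,0,0,0.5]]'
python3 - <<'E'
from h import *
i,d,W,s=wristw(); print(s["position"])
j,_=get_image("side"); cv2.imwrite("pics/w5.png",np.hstack([cv2.resize(j[90:240,190:340],(400,400)),cv2.resize(i[40:300,80:340],(400,400))]))
x,y,z=np.moveaxis(W,-1,0);hsv=cv2.cvtColor(i,cv2.COLOR_BGR2HSV);H,S=[hsv[...,k].astype(int) for k in range(2)]
P=W[(d>0)&(abs(H-26)<6)&(S>150)&(z>90)&(z<140)&(abs(x-558)<90)&(abs(y-234)<100)]
A=np.c_[P[:,:2],np.ones(len(P))]; print("rim",len(P),np.median(P[:,2]),np.linalg.lstsq(A,P[:,2],rcond=None)[0],cv2.minAreaRect(P[:,:2].astype(np.float32)))
Q=W[(d>0)&(z>250)&(z<275)&(abs(x-558)<40)&(abs(y-234)<45)];print("grip",Q[:,2].mean(),cv2.minAreaRect(Q[:,:2].astype(np.float32)))
E
```

```text
clock: 14.95
position: [557.4, 234.7, 347.7]
ee_rot: [0.713, -0.701, -0.0, 0.001]
contact_force: [0.0, 0.6, -0.9]
gripper_width: 63.9
grasp_force: 0.0
[557.36625479 234.73923498 347.68218763]
rim 872 107.76485117165143 [ 2.05547232e-02 -2.33193826e-03  9.62460386e+01] ((558.6292724609375, 235.86378479003906), (99.95088195800781, 131.073974609375), 0.6607354283332825)
grip 262.17405270465036 ((557.3436889648438, 235.44654846191406), (23.868053436279297, 39.68094253540039), 0.7736374735832214)
```

View pics/w5.png

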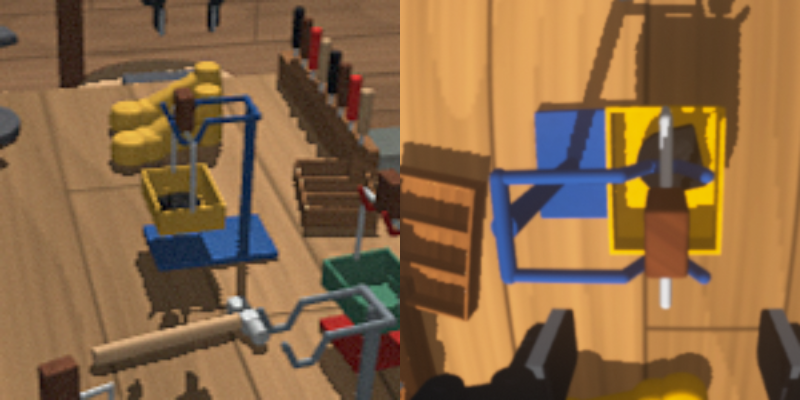

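The tray hangs level in the blue hook (right crop (667,210)), rim z 107.8, tilt about 1°. The heel is inside, the gripper is clear, and the red stand's tray is untouched. I hand in after a short settle.

```bash
python3 -m handwheel '[[0,0,0,0,0,0,0.5],[0,0,0,0,0,0,0.5],[0,0,0,0,0,0,0.5],[0,0,0,0,0,0,0.5],[0,0,0,0,0,0,0.5],[0,0,0,0,0,0,0.5]]' && python3 -c "
from bench import job_done; print(job_done())"
```

```text
clock: 15.8
position: [557.7, 234.9, 348.8]
ee_rot: [0.713, -0.701, -0.0, -0.0]
contact_force: [-0.0, 0.1, 0.5]
gripper_width: 63.9
grasp_force: 0.0
the job is handed in; nothing more can be done
None
```

The yellow tray hangs released and level (about 1° tilt) on the blue stand's hook with the heel in it, the green tray was left alone, and the job was handed in at about 16 s; no verdict came back.

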